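# Split a press-fit bolt housing evenly with a wedge

## Task

Take the orange-handled wedge from its stand and work it down into the two pry notches of the housing seam, left and right by turns, until the seam is at least 10 mm open at both ends and even to within 3 mm; on the way, neither end may get more than 7 mm ahead of the other, and only the wedge may touch the two halves. Then stand the wedge fully home in its stand again, and leave the other things on the table where they are.

Things in the scene. Friction and masses are not known exactly. Their poses are not given: they have to be found in the camera images.
- rig: splitting rig fixed to the table: dark steel base 160 (x) x 190 (y) x 12 mm, carrying a blue and a bare-aluminium housing half whose tops are 80 mm above the table. Origin at the centre of the underside. The seam between the halves is the rig's y-z plane; y points to the left end, z up. Two pry notches in the seam, at y = +52 and -52 mm, are the only way in.
- strap_mid (a point): top of the fixed yellow strap that bridges the middle of the seam, 92 mm above the table; the strap is 36 mm wide along the seam, 156 mm long across it. Keep clear of it.
- notch_left (a point): centre of the left (+y) pry notch on the rig, 74 mm above the table. The notch is 40 mm long along the seam, open at the top, its floor 18 mm above the table. Two rounded steel lips (radius 6 mm) face each other in it, one on each half; they are nearest at this height, and there the mouth is 6 mm wider than the gap of the seam.
- notch_right (a point): centre of the right (-y) pry notch, 74 mm above the table; made like the left one. A shut seam has a gap of 0 to 3 mm at the start.
- half_a: blue housing half, 46 x 156 x 62 mm, on the -x side of the seam. Origin on the seam plane under its middle, at table height; axes as the rig's while the seam is shut. Slides out across the seam (0 to 12 mm) and swings about a vertical axis through its origin (0.08 rad either way).
- half_b: bare-aluminium housing half, 46 x 156 x 62 mm, on the +x side of the seam. Origin on the seam plane under its middle, at table height; axes as the rig's while the seam is shut. Slides out across the seam (0 to 12 mm) and swings about a vertical axis through its origin (0.08 rad either way). No springs: the halves stay where they are put.
- half_a_left (a point): point on the seam face of the blue half at the middle of the left pry notch, 80 mm above the table. The gap at this end is the horizontal distance from this point to its partner on the other half. Opening one notch moves that end; the far end opens about a fifth as much.
- half_b_left (a point): point on the seam face of the aluminium half at the middle of the left pry notch, 80 mm above the table. The gap at this end is the horizontal distance from this point to its partner on the other half.
- half_a_right (a point): point on the seam face of the blue half at the middle of the right pry notch, 80 mm above the table. The gap at this end is the horizontal distance from this point to its partner on the other half. The fit drags like stiff grease: the faster the wedge, the harder it pushes back (at 25 mm/s down some 5 to 10 N).
- half_b_right (a point): point on the seam face of the aluminium half at the middle of the right pry notch, 80 mm above the table. The gap at this end is the horizontal distance from this point to its partner on the other half.
- wedge: steel wedge, 128 mm tall, 0.2 to 0.4 kg, standing tip down in its stand. Origin at the middle of the tip edge, z up. Blade 28 mm wide along y; thickness along x 3 mm at the tip, growing evenly on both faces to 22 mm at 60 mm above the tip. Then a dark flange 32 (x) x 42 (y) mm from 60 to 68 mm above the tip, then the handle. A half turn about z gives the same tool.
- wedge_grip (a point): middle of the wedge's orange handle, 104 mm above its tip; the handle is 24 (wedge x) x 32 (wedge y) mm, from 68 to 128 mm above the tip
- stand: grey block 70 (x) x 80 (y) x 68 mm fixed to the table, with a pocket 26 (x) x 33 (y) mm, 64 mm deep, in its top. Origin at the centre of its underside. The wedge stands in the pocket, hung by its flange on the rim: tip 8 mm above the table, wedge axes along the stand's axes (either way round).
- fang_bolt_1: rusty brown bolt lying flat, 150 mm long, 36 mm high, square head and two splayed fangs; bystander; origin at the middle of its underside
- fang_bolt_2: a second, identical fang bolt; bystander
- ring_gauge: chrome ring lying flat, 90 mm outside, 60 mm bore, 22 mm high; bystander; origin at the centre of its underside
- clip_plate: grey iron plate 110 x 75 mm, 26 mm high at its ridge; bystander; origin at the centre of its underside
- depth_gauge: green anodised bar 120 mm with a steel rule across it, 25 mm high; bystander; origin under the bar
Mind the look-alikes: they are no part of the job. Leave any pink look-alike of the rig alone.

How it is judged (in metres and radians):
On the way, in this order (a step that is already met when the one before it is completed fails the run):
1. the wedge is drawn out of its stand (z of wedge in the frame of stand above 0.06 m), for 0.1 s.
2. one end of the seam is more than 4.5 mm open ((horizontal distance between half_a_left and half_b_left above 0.0045 m or horizontal distance between half_a_right and half_b_right above 0.0045 m)), for 0.1 s.
3. both ends are more than 4.5 mm open (horizontal distance between half_a_left and half_b_left above 0.0045 m and horizontal distance between half_a_right and half_b_right above 0.0045 m), for 0.1 s.
4. both ends are more than 10 mm open (horizontal distance between half_a_left and half_b_left above 0.01 m and horizontal distance between half_a_right and half_b_right above 0.01 m), for 0.1 s.
At the end, for the whole second after the job is handed in: Both ends of the seam are more than 10 mm open at the notches and differ by less than 3 mm (halves parallel to 0.029 rad); the wedge stands at rest in its stand, upright within 0.09 rad, within 8 mm of its middle, and down within 4 mm of its seat (all of step 4 and angle between the x axis of half_a and the x axis of half_b, either way round below 0.029 rad and horizontal distance between wedge and stand below 0.008 m and z of wedge in the frame of stand below 0.012 m and angle between wedge's own z axis and vertical below 0.09 rad and linear speed of wedge below 0.02 m/s); the robot touches nothing.
It fails at once if one end of the seam gets more than 7.5 mm ahead of the other (halves 0.072 rad out of parallel) (angle between the x axis of half_a and the x axis of half_b, either way round above 0.072 rad).
It fails at once if the robot itself presses on a housing half (contact force between any of the fingers, the arm and half_a above 3 N or contact force between any of the fingers, the arm and half_b above 3 N).
It fails at once if a bystander is moved more than 20 mm (distance of any of fang_bolt_1, fang_bolt_2, ring_gauge, clip_plate, depth_gauge from where it was at the start of the episode above 0.02 m).
It also fails if it takes over 61 s, if anything falls off the work surface, if the arm or the gripper's body presses on something with over 40 N, if the wrist force passes 120 N, or if a joint passes its speed limit or range.

## Robot

A 6-joint arm with a two-finger parallel gripper is mounted at the origin on the work surface. World frame = base frame: x ahead of the robot, y to its left, z up, the work surface at z = 0. Lengths are in mm, angles in rad, forces in N, time in s.
With the tool pointing down it reaches from about 225 to 725 mm from the base axis. Payload 3.1 kg.
Tool frame: the origin (TCP) lies midway between the tips of the shut fingers; the grasp point (between the pads) lies 19 mm behind it; z points along the fingers, x is the direction in which the jaws open and shut, and the axes are right-handed (so a half turn about z gives the same grasp; the last joint's range is limited). The gripper opens to 85 mm and grips with 20 to 120 N. Pads are 22 mm wide; open, the fingers measure 114 mm over their backs; the gripper's body (76 mm by 85 mm) begins 54 mm behind the grasp point. The pads swing forward as they close: fully open they stand 13 mm farther back than shut.
Start: joints at [-1.315, 0.048, 0.099, 1.622, 0, 1.443], TCP at [196.569, -486.804, 231.312] pointing down, gripper open.
Joint ranges: [-2.91, 2.91], [-0.99, 1.94], [-1.21, 1.42], [-2.12, 2.29], [-1.49, 1.47], [-3.14, 3.14]. Speed limits (rad/s): [2.79, 2.79, 3.14, 3.14, 3.14, 3.14].

## Interface

Orientations are given as a rotation vector (axis times angle).
In Python, from bench import state, vision, workorder gives the robot as it stands. The module is installed in compiled form; this text tells all that it offers.
- The arm moves only by the shell command python3 -m jog 'ROWS' [FORCE]. ROWS is JSON, a list that holds one entry, the list of rows, each a list of 5 numbers: the gripper command: -1 is fully open, 1 is shut, values between are in proportion, then the shift along the world's x, y, z in mm, then the turn about the world's z in rad. A call has 1 to 12 rows; each row is the pose to reach, as a shift and turn from the pose measured when the call began; what a row does not reach only later rows make up. A row lasts 1/10 s, in which the tool goes at most 50 mm and 8.59 degrees, less where a joint would pass 70% of its speed; a pose out of reach is approached as far as the arm can. A call with a gripper value outside its range is refused whole. The fingers move at their own pace and stop on an object; FORCE is the grip in N (left out, the last holds). Time passes only in rows, so rows that repeat a pose let the fingers close. It gives the time, the measured TCP pose, the force and the opening at its end, in the units of the state.
- state(): the state, without advancing time (a new reading comes with each control period).
- vision.snapshot(name): name is "side" or "top" or "wrist"; returns a dict with "frame" (480x640x3 uint8, red, green, blue), "mtx" (3x3 intrinsics, pixels), "R" (3x3) and "t" (3): a world point X has camera coordinates R X + t. Camera axes: x right, y down, z forward; pixel columns grow to the right and rows downward; lengths in mm; the calibration is good to about 2 mm. A picture is of the moment at which its call begins. There is no depth.
- workorder.job_done(): hands the job in, once; it reports no verdict.
The state is a dict: "time_s": time; "joint_positions": joint angles; "joint_velocities": joint speeds; "tau": joint torques, N m; "tool_pos": TCP position; "orientation": TCP orientation; "force": force on the tool from outside, world axes, zero at the start; "moment": the same for the moment, N m; "grip_width": finger opening in mm.
Only numpy, scipy, OpenCV 4.12 (cv2) and the standard library are available. Lean on these libraries where they do the work, as an engineer would, in place of code of your own. Each camera call takes 0.05 s, during which the arm holds its last target.

## Working session

There is one attempt and no reset: what is moved stays moved. The work goes in short steps, Python scripts to look and compute and a shell command to move; the robot and the scene stay as the last step left them, time stands still between calls to the robot, and variables do not carry over. Pictures are saved under pics/ and viewed, and the job is handed in when it is done.

```bash
ls; mkdir -p pics; python3 - <<'E'
from bench import state, vision
import cv2
print(state())
for n in("side","top","wrist"):
    s=vision.snapshot(n); cv2.imwrite(f"pics/a_{n}.png",s["frame"][...,::-1]); print(n,s["mtx"].tolist(),s["R"].tolist(),s["t"].tolist())
E
```

```text
pics
{'time_s': 0.0, 'joint_positions': array([-1.31477604e+00,  4.87662488e-02,  9.75987431e-02,  1.62198129e+00,
       -1.18665223e-05,  1.44298801e+00]), 'joint_velocities': array([-0.00084389,  0.000518  ,  0.00152153, -0.0009199 ,  0.00038802,
       -0.00057651]), 'tau': array([ 2.77595362e-03, -3.38784027e+01,  3.20013535e+01,  2.04882823e-02,
       -1.77182246e-04, -6.58260177e-06]), 'tool_pos': array([ 196.42559571, -486.22074657,  230.1095377 ]), 'orientation': array([-2.60309055,  1.75607912,  0.0027859 ]), 'force': array([-0.06974704,  0.2015334 , -0.34078347]), 'moment': array([ 0.00051354, -0.01465299,  0.00182585]), 'grip_width': 85.4607388291759}
side [[506.45412833085516, 0.0, 314.4252796775887], [0.0, 506.45412833085516, 241.26893289250256], [0.0, 0.0, 1.0]] [[-0.7055562839288646, -0.7084688888099638, -0.016191472967792893], [-0.5252434132192431, 0.5381490302578129, -0.6591775012106947], [0.4757201772873327, -0.4565823636770816, -0.7518130473068143]] [297.61645753689163, 328.79670898600097, 975.0042047091398]
top [[600.7529160777224, 0.0, 324.29822501331125], [0.0, 600.7529160777224, 233.35712693413524], [0.0, 0.0, 1.0]] [[0.020552584456244517, -0.9997664696205038, -0.006678135572408022], [-0.9900983699992497, -0.019425190647214166, -0.13902474489510255], [0.13886255433700587, 0.009469328955839568, -0.9902663898225206]] [-51.9143388525734, 433.17640282945985, 1707.5070040724916]
wrist [[366.5501101761131, 0.0, 318.09329115111586], [0.0, 366.5501101761131, 237.38198472243374], [0.0, 0.0, 1.0]] [[0.37539190854687876, -0.9268659669931205, -0.0006278753375814778], [-0.8807817495194936, -0.35693802731959345, 0.31115712167099363], [-0.2886250590487805, -0.11625284462371253, -0.950358275286738]] [-524.5908913821344, -42.45663230927714, 379.31944455470114]
```

View pics/a_top.png

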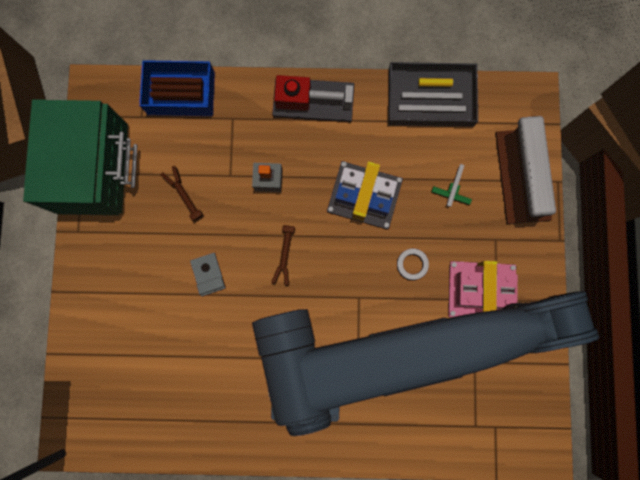

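View pics/a_side.png

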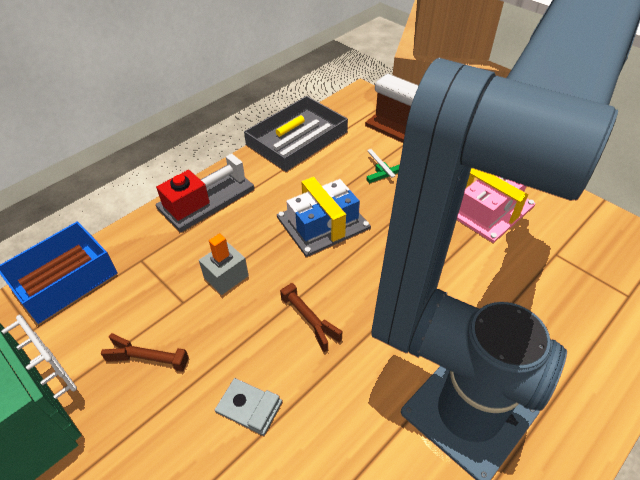

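View pics/a_wrist.png

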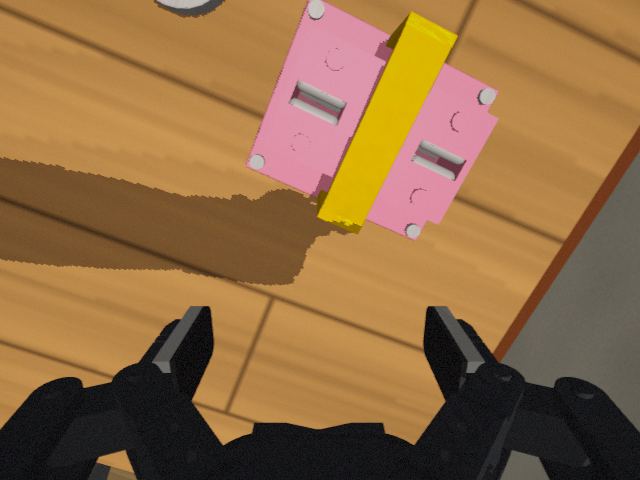

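The top view shows the stand with orange handle at about (265,177) and the real rig (blue and aluminium) at about (366,195). The pink one at (484,288) is the look-alike. Next I'll crop in closer.

```bash
cat > h.py <<'E'
import numpy as np, cv2
from bench import state, vision
from scipy.spatial.transform import Rotation as Ro
def snap(n): return vision.snapshot(n)
def pix2w(s,u,v,z):
    d=s["R"].T@np.linalg.inv(s["mtx"])@np.array([u,v,1.]); c=-s["R"].T@s["t"]
    return c+d*(z-c[2])/d[2]
def w2pix(s,X):
    p=s["mtx"]@(s["R"]@np.asarray(X,float)+s["t"]); return p[:2]/p[2]
def crop(s,u0,v0,w,h,k,fn):
    c=s["frame"][v0:v0+h,u0:u0+w,::-1]
    cv2.imwrite(fn,cv2.resize(c,None,fx=k,fy=k,interpolation=cv2.INTER_CUBIC))
def yaw():
    R=Ro.from_rotvec(state()["orientation"]).as_matrix(); return np.arctan2(R[1,0],R[0,0])
E
python3 - <<'E'
from h import *
s=snap("top"); crop(s,230,145,200,100,4,"pics/b_top.png")
s2=snap("side"); crop(s2,190,160,200,150,4,"pics/b_side.png")
print(pix2w(s,265,172,128),pix2w(s,267,178,68),pix2w(s,366,195,80),yaw())
E
```

```text
[588.72746201 123.57517342 128.        ] [585.85478025 124.00757061  68.        ] [ 539.13871197 -159.52602683   80.        ] -1.186986812479601
```

View pics/b_top.png

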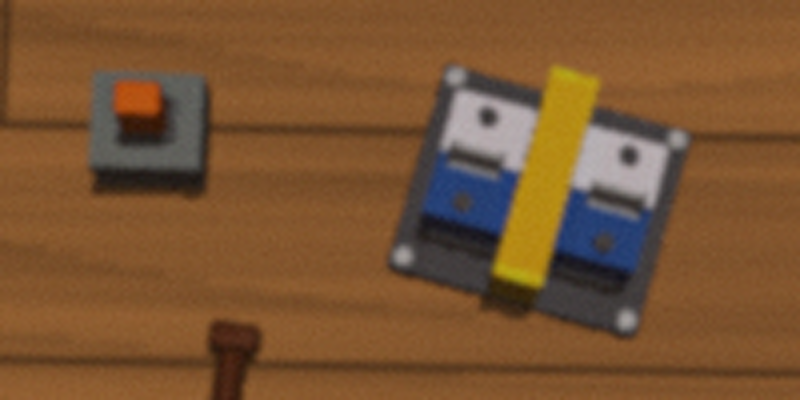

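View pics/b_side.png

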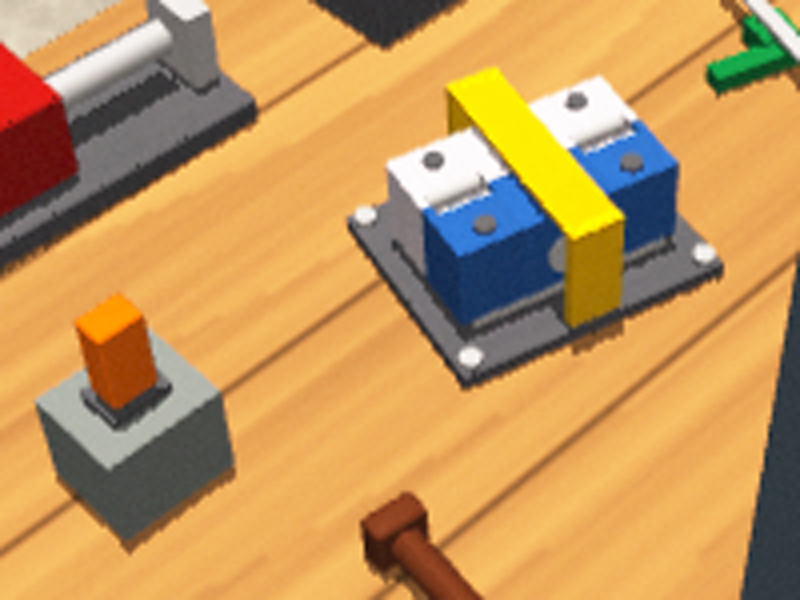

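```bash
python3 - <<'E'
from h import *
s=snap("wrist"); st=state(); c=-s["R"].T@s["t"]; Rt=Ro.from_rotvec(st["orientation"]).as_matrix()
print("cam in tool",Rt.T@(c-st["tool_pos"]), "fwd in tool",Rt.T@s["R"][2])
t=snap("top"); f=lambda u,v,z:print(u,v,pix2w(t,230+u/4,145+v/4,z).round(1))
for u,v in((455,75),(678,138),(402,256),(627,320)):f(u,v,14)
for u,v in((95,73),(205,77),(205,170),(90,167)):f(u,v,68)
sd=snap("side")
g=lambda u,v,z:print(u,v,pix2w(sd,190+u/4,160+v/4,z).round(1))
for u,v in((365,215),(704,253),(470,356)):g(u,v,14)
for u,v in((38,405),(222,393),(110,466)):g(u,v,68)
for u,v in((76,322),(120,293),(148,308),(103,342)):g(u,v,136)
E
```

```text
cam in tool [-3.37692750e-02 -7.82015252e+01 -1.42974424e+02] fwd in tool [0.00144718 0.31135624 0.95029216]
455 75 [646.  -96.5  14. ]
678 138 [ 601.4 -261.9   14. ]
402 256 [508.9 -59.8  14. ]
627 320 [ 464.6 -225.1   14. ]
95 73 [628.5 163.6  68. ]
205 77 [627.1  84.4  68. ]
205 170 [558.8  82.3  68. ]
90 167 [559.5 164.7  68. ]
365 215 [643.1 -99.   14. ]
704 253 [ 463.3 -226.8   14. ]
470 356 [508.3 -62.7  14. ]
38 405 [623.3 164.6  68. ]
222 393 [555.5  86.   68. ]
110 466 [559.6 162.7  68. ]
76 322 [601.6 139.7 136. ]
120 293 [601.3 109.9 136. ]
148 308 [581.6 106.  136. ]
103 342 [579.6 138.2 136. ]
```

```bash
python3 -m jog '[[[-1,35,30,0,0.1],[-1,70,60,0,0.2],[-1,105,90,0,0.3],[-1,140,120,0,0.4],[-1,175,150,0,0.5],[-1,210,180,0,0.6],[-1,245,210,0,0.7],[-1,280,240,0,0.8],[-1,315,270,0,0.9],[-1,344,296,-10,0.924],[-1,344,296,-20,0.924],[-1,344,296,-20,0.924]]]' 100
python3 - <<'E'
from h import *
s=snap("wrist"); cv2.imwrite("pics/c_w.png",s["frame"][...,::-1]); print(state()["tool_pos"],yaw())
np.savez("c.npz",**s)
E
```

```text
time_s: 1.6
tool_pos: [539.9, -189.7, 208.9]
orientation: [-3.114, 0.409, 0.007]
force: [-0.4, 0.4, -0.5]
grip_width: 85.1
[ 539.609439   -190.58070607  209.90592457] -0.2628312177011821
```

View pics/c_w.png

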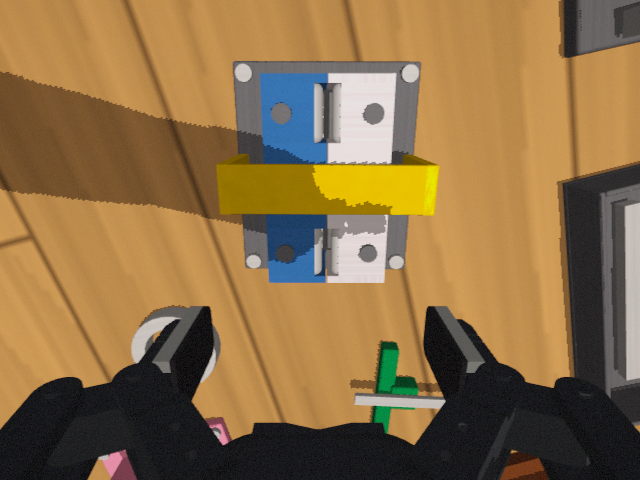

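The wrist view shows the rig almost axis-aligned: left notch at about (327,113), right notch at about (326,251), seam at column ~327. I'll enlarge both notches.

```bash
python3 - <<'E'
from h import *
s=dict(np.load("c.npz")); crop(s,230,50,200,150,4,"pics/c1.png"); crop(s,230,160,200,140,4,"pics/c2.png")
E
```

```text
(no output)
```

View pics/c1.png

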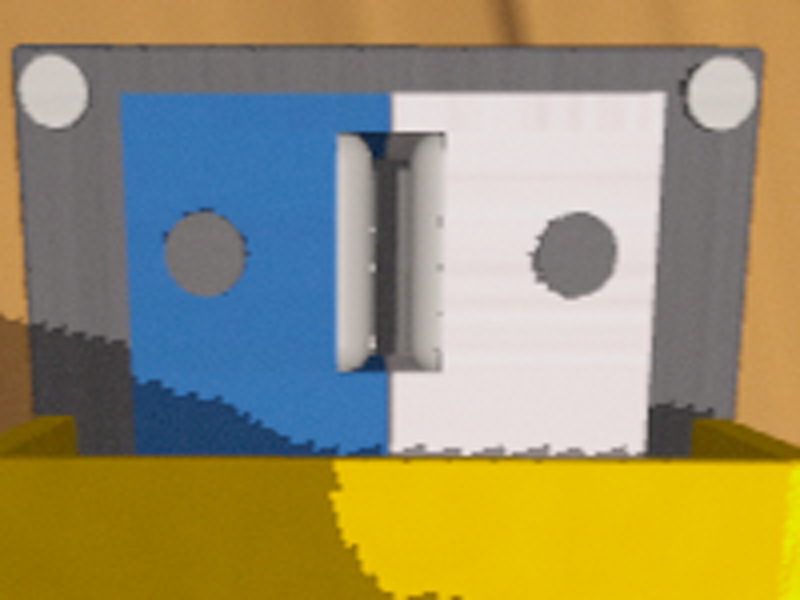

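View pics/c2.png

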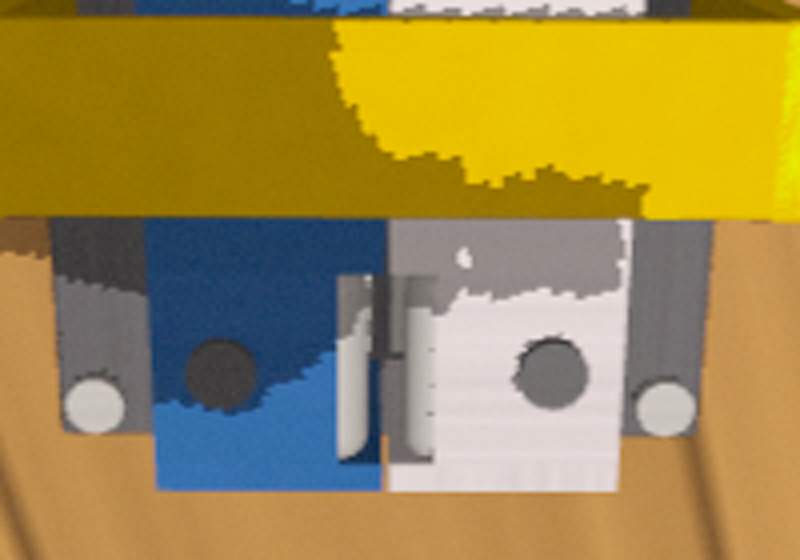

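```bash
python3 - <<'E'
from h import *
s=dict(np.load("c.npz"))
f=lambda u,v,z,o:pix2w(s,230+u/4,o+v/4,z)
L=[f(u,v,80,50) for u,v in((338,132),(446,132),(338,371),(442,371))]
R=[f(u,v,80,160) for u,v in((338,275),(440,275),(338,462),(433,462))]
b=[f(*p,14,o) for *p,o in((54,91,50),(722,91,50),(95,405,160),(665,408,160))]
h=[f(*p,80,o) for *p,o in((121,94,50),(390,94,50),(665,94,50),(156,490,160),(385,490,160),(619,490,160))]
for q in L+R+b+h: print(q.round(1))
l=np.mean(L,0);r=np.mean(R,0);d=l-r;print(l,r,np.hypot(*d[:2]),-np.arctan2(d[0],d[1]))
bm=np.mean(b,0);d=(b[0]+b[1]-b[2]-b[3])/2;print(bm,np.hypot(*d[:2]),-np.arctan2(d[0],d[1]))
E
```

```text
[561.8 -91.1  80. ]
[579.7 -95.8  80. ]
[ 551.5 -129.5   80. ]
[ 569.6 -134.3   80. ]
[ 534.7 -191.9   80. ]
[ 553.8 -197.    80. ]
[ 524.4 -230.    80. ]
[ 543.  -234.9   80. ]
[506.3 -62.4  14. ]
[642.8 -98.8  14. ]
[ 461.5 -228.    14. ]
[ 598.  -264.9   14. ]
[527.7 -75.8  80. ]
[572.  -87.6  80. ]
[617.2 -99.6  80. ]
[ 486.9 -226.6   80. ]
[ 532.  -238.5   80. ]
[ 578.  -250.6   80. ]
[ 565.66783476 -112.6632641    80.        ] [ 538.94630825 -213.47379118   80.        ] 104.29190931139098 -0.25910817122204793
[ 552.14694037 -163.5267311    14.        ] 171.8618586340949 -0.2640006273638471
```

```bash
python3 -m jog '[[[-1,10,45,0,0.05],[-1,20,95,0,0.1],[-1,30,145,0,0.15],[-1,40,195,0,0.2],[-1,48,245,0,0.263],[-1,52,290,-5,0.263],[-1,52,290,-5,0.263],[-1,52,290,-5,0.263]]]'
python3 - <<'E'
from h import *
s=snap("wrist"); cv2.imwrite("pics/d_w.png",s["frame"][...,::-1]); print(state()["tool_pos"],yaw())
np.savez("d.npz",**s)
crop(s,220,60,200,150,4,"pics/d1.png")
E
```

```text
time_s: 2.45
tool_pos: [591.4, 99.0, 205.4]
orientation: [3.141, 0.001, -0.005]
force: [-0.0, -1.6, 0.9]
grip_width: 85.4
[591.53280775  97.95127398 205.57146231] -0.0012719239247020167
```

View pics/d_w.png

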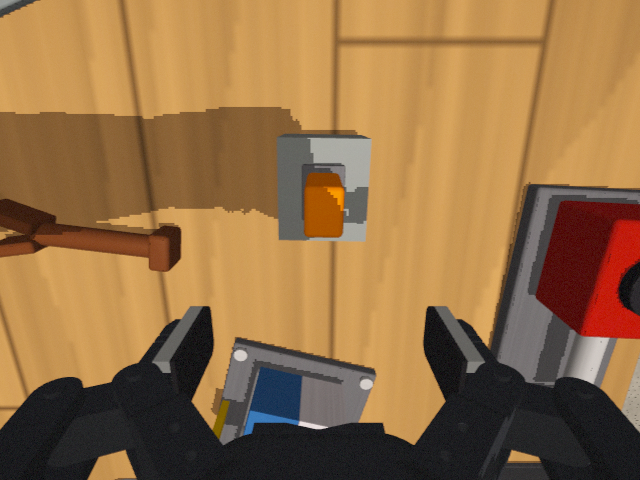

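View pics/d1.png

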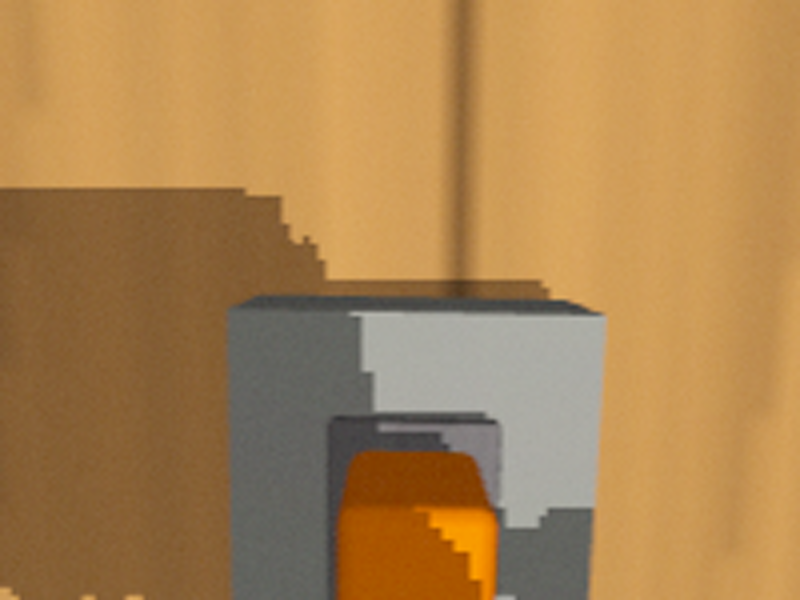

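```bash
python3 - <<'E'
from h import *
s=dict(np.load("d.npz")); crop(s,260,120,130,130,6,"pics/d2.png")
E
```

```text
(no output)
```

View pics/d2.png

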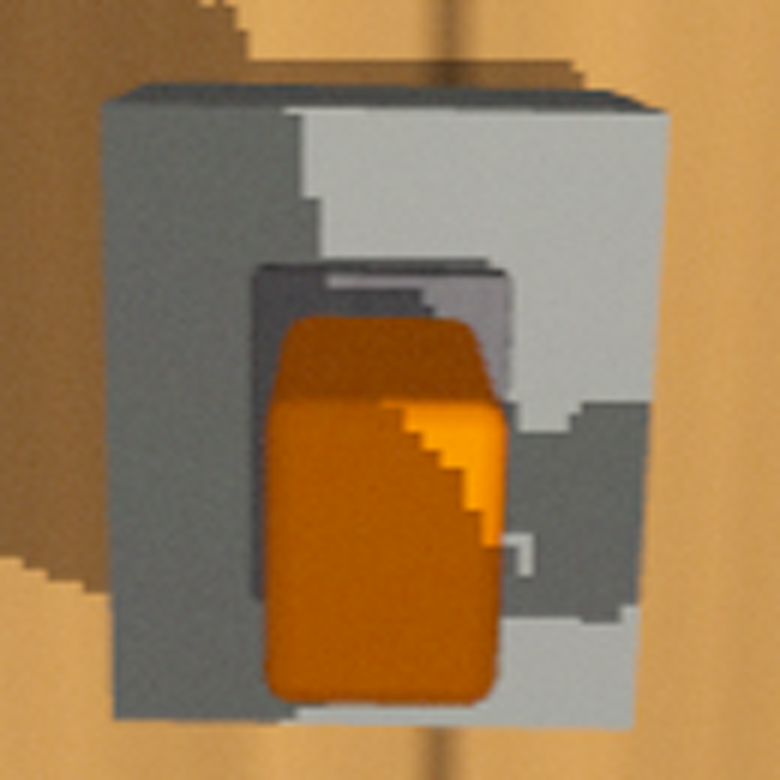

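```bash
python3 - <<'E'
from h import *
s=dict(np.load("d.npz")); f=lambda u,v,z:pix2w(s,260+u/6,120+v/6,z)
S=[f(u,v,68) for u,v in((102,103),(668,112),(114,718),(634,728))]
H=[f(u,v,136) for u,v in((268,403),(507,405),(266,702),(497,706))]
F=[f(u,v,76) for u,v in((254,268),(510,274))]
for q in S+H+F: print(q.round(1))
for A in(S,H):
  m=np.mean(A,0);d=(A[0]+A[1]-A[2]-A[3]);print(m,-np.arctan2(d[0],d[1]), np.arctan2(*(A[1]+A[3]-A[0]-A[2])[1::-1]))
E
```

```text
[559.1 163.7  68. ]
[628.8 162.7  68. ]
[558.   83.7  68. ]
[628.   82.5  68. ]
[581.9 139.  136. ]
[605.2 138.9 136. ]
[581.4 108.4 136. ]
[604.9 108.  136. ]
[578.  144.6  76. ]
[609.3 143.9  76. ]
[593.49878153 123.16535877  68.        ] -0.011761822495413646 -0.015570409848041082
[593.37324123 123.56516452 136.        ] -0.012763416524599027 -0.010844789792994632
```

```bash
python3 -m jog '[[[-1,2,25.5,0,-0.012],[-1,2,25.5,-20,-0.012],[-1,2,25.5,-60,-0.012],[-1,2,25.5,-100,-0.012],[-1,2,25.5,-113,-0.012],[-1,2,25.5,-113,-0.012],[0.3,2,25.5,-113,-0.012],[1,2,25.5,-113,-0.012],[1,2,25.5,-113,-0.012],[1,2,25.5,-113,-0.012],[1,2,25.5,-113,-0.012],[1,2,25.5,-113,-0.012]]]' 100
python3 - <<'E'
from h import *
s=snap("wrist"); cv2.imwrite("pics/e_w.png",s["frame"][...,::-1]); st=state();print(st["tool_pos"],yaw(),st["grip_width"],st["force"],st["moment"])
E
```

```text
time_s: 3.7
tool_pos: [594.6, 123.7, 94.4]
orientation: [3.141, -0.02, 0.001]
force: [-0.0, -0.5, 5.2]
grip_width: 23.1
[594.6418645  123.67986775  94.39595984] -0.013015523355050755 22.83240049006917 [-1.27789515 -0.83186055  5.45230134] [-0.02531908  0.06956936 -0.01493083]
```

View pics/e_w.png

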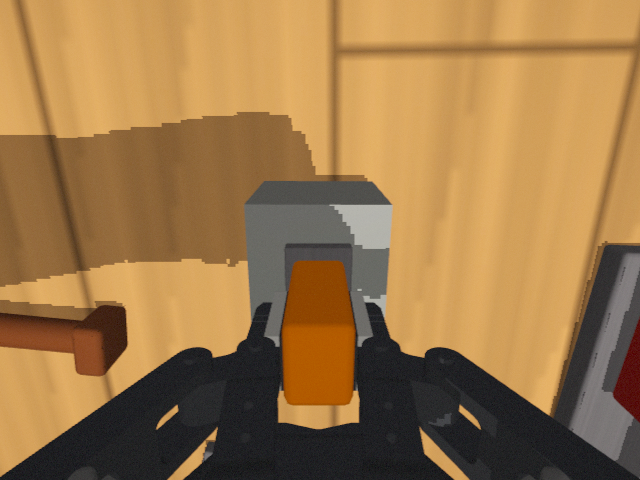

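```bash
python3 -m jog '[[[1,0,0,10,0],[1,0,0,35,0],[1,0,0,70,0],[1,0,0,100,0],[1,-5,-40,105,-0.05],[1,-10,-80,105,-0.1],[1,-15,-120,105,-0.15],[1,-20,-160,105,-0.2],[1,-25,-200,105,-0.249],[1,-28.5,-236.4,100,-0.249],[1,-28.5,-236.4,84,-0.249],[1,-28.5,-236.4,84,-0.249]]]' 100
python3 - <<'E'
from h import *
s=snap("wrist"); cv2.imwrite("pics/f_w.png",s["frame"][...,::-1]); st=state();print(st["tool_pos"],yaw(),st["grip_width"],st["force"],st["moment"])
np.savez("f.npz",**s); crop(s,230,170,180,130,4,"pics/f1.png")
E
```

```text
time_s: 4.95
tool_pos: [563.6, -113.1, 174.6]
orientation: [-3.113, 0.414, 0.011]
force: [-1.2, 0.9, -3.7]
grip_width: 22.7
[ 564.23403179 -112.39527457  175.83122892] -0.26288864029961634 22.73056144284415 [-1.21394407  0.80554183 -3.20587828] [0.02360757 0.01745136 0.04103627]
```

View pics/f_w.png

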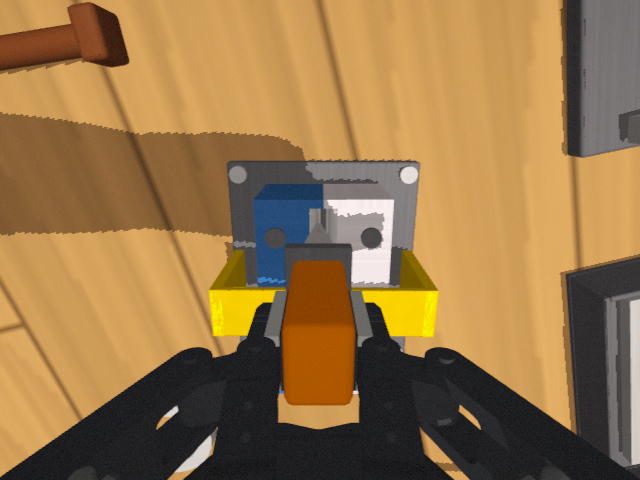

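View pics/f1.png

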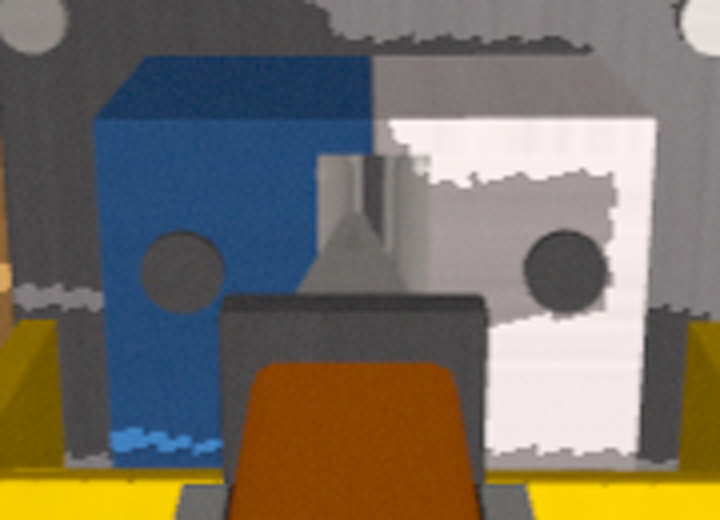

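```bash
python3 - <<'E'
from h import *
s=dict(np.load("f.npz"));y=np.array([np.sin(.262),np.cos(.262)]);x=np.array([np.cos(.262),-np.sin(.262)])
st=state();print(st["tool_pos"])
a=pix2w(s,318.3,223,89.4);b=pix2w(s,323,208.7,80)
print(a,b,"tip centre rel notch centre along seam",(a-b)[:2]@y-14+20,"across",(a-b)[:2]@x)
E
```

```text
[ 564.23403179 -112.39527457  175.83122892]
[565.67958919 -99.6759177   89.4       ] [570.51154132 -93.50680555  80.        ] tip centre rel notch centre along seam -1.2101218430494853 across -3.06917726076855
```

```bash
python3 -m jog '[[[1,3.2,0.2,0,0],[1,3.2,0.2,0,0],[1,3.2,0.2,-3,0],[1,3.2,0.2,-3,0]]]' 100
python3 - <<'E'
from h import *
s=snap("wrist"); st=state();print(st["tool_pos"],yaw(),st["force"])
np.savez("f.npz",**s); crop(s,230,170,180,130,4,"pics/g1.png")
E
```

```text
time_s: 5.4
tool_pos: [567.6, -111.5, 172.8]
orientation: [-3.114, 0.41, 0.009]
force: [-0.7, 0.4, -4.0]
grip_width: 22.9
[ 567.50620322 -111.67213057  172.90693173] -0.2619775347851981 [-0.62038296 -0.44289827 -3.72362952]
```

View pics/g1.png

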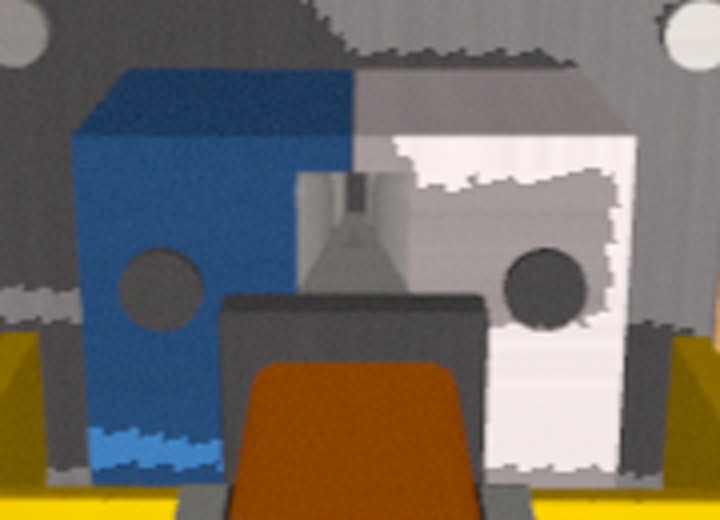

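```bash
python3 -m jog '[[[1,0,0,-10,0],[1,0,0,-19,0],[1,0,0,-21,0],[1,0,0,-23,0],[1,0,0,-25,0],[1,0,0,-27,0],[1,0,0,-29,0],[1,0,0,-31,0],[1,0,0,-33,0],[1,0,0,-33,0]]]' 100
python3 - <<'E'
from h import *
s=snap("wrist"); st=state();print(st["tool_pos"],yaw(),st["force"],st["moment"])
np.savez("f.npz",**s); crop(s,230,170,180,130,4,"pics/h1.png")
E
```

```text
time_s: 6.45
tool_pos: [567.6, -111.7, 139.8]
orientation: [-3.114, 0.41, 0.008]
force: [-0.3, -0.8, -0.8]
grip_width: 23.3
[ 567.65341299 -111.72228074  139.6725666 ] -0.26198287492740285 [ 0.61402524 -0.23538198 -1.42512136] [ 0.05411389  0.08667304 -0.04876265]
```

View pics/h1.png

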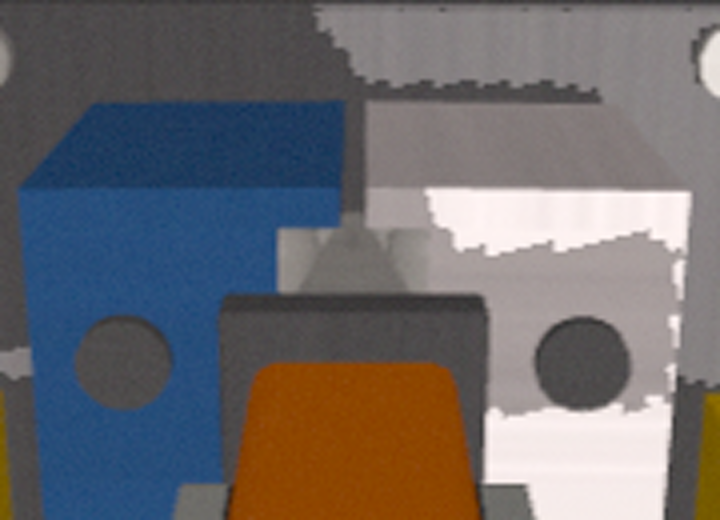

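```bash
python3 -m jog '[[[1,0,0,-2,0],[1,0,0,-4,0],[1,0,0,-5.5,0],[1,0,0,-5.5,0],[1,0,0,-5.5,0]]]' 100
python3 - <<'E'
from h import *
s=snap("wrist"); st=state();print(st["tool_pos"],yaw(),st["force"],st["moment"])
np.savez("f.npz",**s); crop(s,230,170,180,130,4,"pics/i1.png")
E
```

```text
time_s: 7.0
tool_pos: [567.8, -111.7, 133.6]
orientation: [-3.114, 0.41, 0.009]
force: [0.2, 0.2, -1.7]
grip_width: 22.8
[ 567.73774128 -111.7475283   133.62557322] -0.26200369741527235 [ 1.12624471  0.65483054 -1.64498844] [-0.00483327 -0.11811796  0.0132846 ]
```

View pics/i1.png

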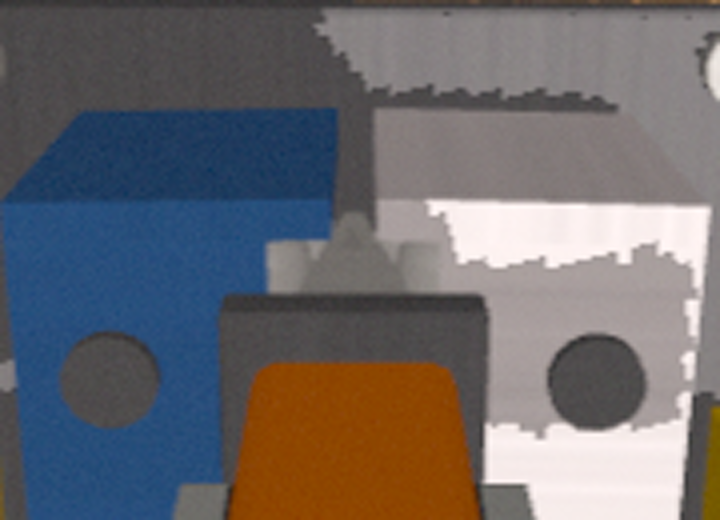

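```bash
python3 -m jog '[[[1,0,0,15,0],[1,0,0,40,0],[1,0,0,68,0],[1,-3,-11,68,0],[1,-13,-50,68,0],[1,-23,-86,68,0],[1,-26.9,-100.5,68,0],[1,-26.9,-100.5,55,0],[1,-26.9,-100.5,39,0],[1,-26.9,-100.5,39,0],[1,-26.9,-100.5,39,0]]]' 100
python3 - <<'E'
from h import *
s=snap("wrist"); cv2.imwrite("pics/j_w.png",s["frame"][...,::-1]); st=state();print(st["tool_pos"],yaw(),st["force"],st["moment"])
np.savez("f.npz",**s); crop(s,230,110,180,150,4,"pics/j1.png")
E
```

```text
time_s: 8.15
tool_pos: [540.1, -211.2, 171.1]
orientation: [-3.113, 0.409, 0.013]
force: [-0.2, -0.6, -3.4]
grip_width: 23.3
[ 540.70491197 -211.47961344  172.20137001] -0.26108766972144826 [ 0.00772003  0.25424783 -3.93011681] [ 0.00095356 -0.06454821 -0.04466241]
```

View pics/j1.png

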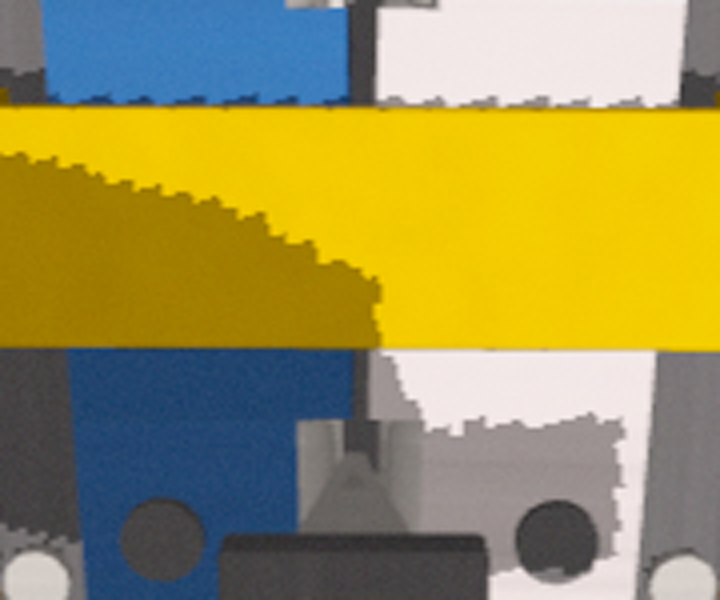

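View pics/j_w.png

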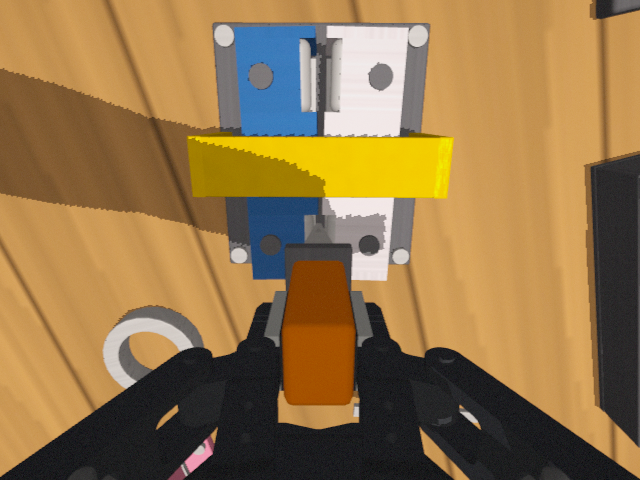

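```bash
python3 -m jog '[[[1,0.8,-1.2,0,0],[1,0.8,-1.2,-12,0],[1,0.8,-1.2,-24,0],[1,0.8,-1.2,-26.5,0],[1,0.8,-1.2,-29,0],[1,0.8,-1.2,-31.5,0],[1,0.8,-1.2,-34,0],[1,0.8,-1.2,-36.5,0],[1,0.8,-1.2,-39,0],[1,0.8,-1.2,-41,0],[1,0.8,-1.2,-41,0]]]' 100
python3 - <<'E'
from h import *
s=snap("wrist"); cv2.imwrite("pics/k_w.png",s["frame"][...,::-1]); st=state();print(st["tool_pos"],yaw(),st["force"],st["moment"])
np.savez("f.npz",**s); crop(s,230,110,180,150,4,"pics/k1.png")
E
```

```text
time_s: 9.3
tool_pos: [541.6, -212.8, 130.8]
orientation: [-3.114, 0.409, 0.01]
force: [-1.4, -0.2, -1.2]
grip_width: 23.0
[ 541.60060793 -212.80971873  130.67904085] -0.2611452498866677 [-1.96135782  0.21913339 -1.59878707] [0.04930881 0.51178472 0.00841967]
```

View pics/k1.png

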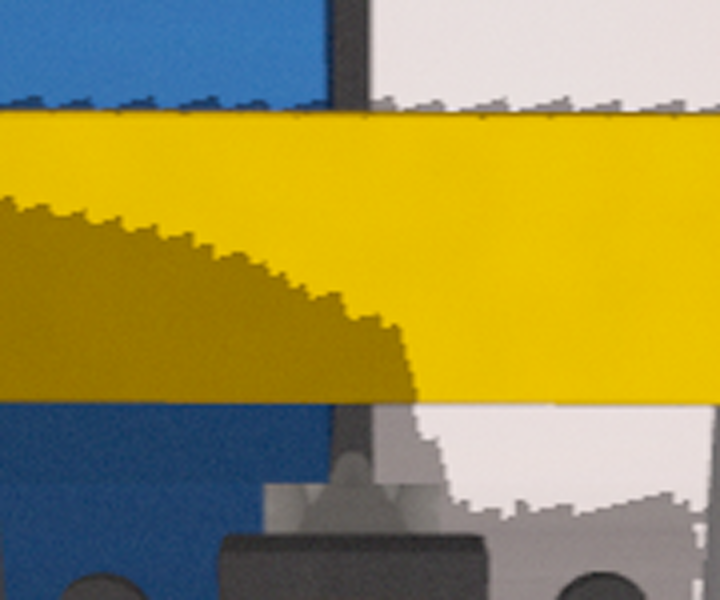

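```bash
python3 -m jog '[[[1,0,0,-2.5,0],[1,0,0,-5,0],[1,0,0,-7.5,0],[1,0,0,-7.5,0],[1,0,0,20,0],[1,0,0,50,0],[1,0,0,70,0]]]' 100; python3 -m jog '[[[1,3,11,4,0],[1,13,50,4,0],[1,23,86,4,0],[1,26.9,100.5,4,0],[1,26.9,100.5,-8,0],[1,26.9,100.5,-22,0],[1,26.9,100.5,-22,0],[1,26.9,100.5,-22,0]]]' 100
python3 - <<'E'
from h import *
s=snap("wrist"); cv2.imwrite("pics/l_w.png",s["frame"][...,::-1]); st=state();print(st["tool_pos"],yaw(),st["force"],st["moment"])
np.savez("f.npz",**s); crop(s,230,170,180,130,4,"pics/l1.png")
E
```

```text
time_s: 10.05
tool_pos: [542.9, -213.0, 201.6]
orientation: [-3.114, 0.409, 0.006]
force: [1.1, 0.5, -4.0]
grip_width: 22.6
time_s: 10.85
tool_pos: [568.6, -113.2, 177.7]
orientation: [-3.113, 0.411, 0.011]
force: [-0.4, -0.8, -3.3]
grip_width: 22.8
[ 569.21483349 -113.39988787  178.80439763] -0.26271899945754723 [ 0.31956228  0.29697342 -3.17544885] [-0.04244455  0.01788979 -0.03547065]
```

View pics/l1.png

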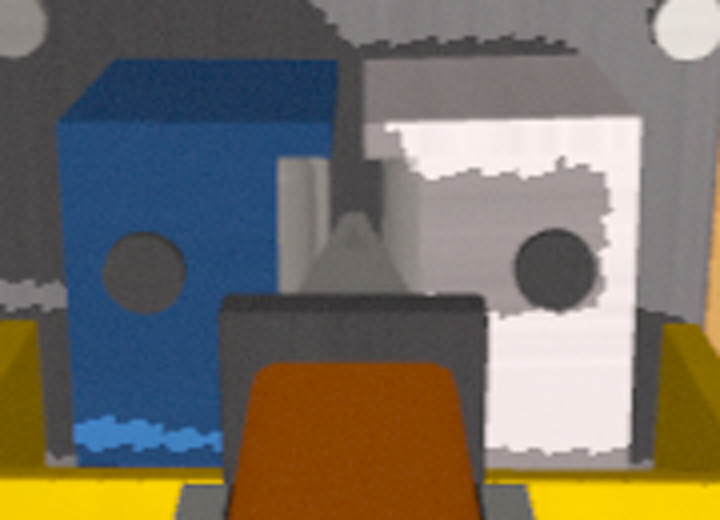

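View pics/l_w.png

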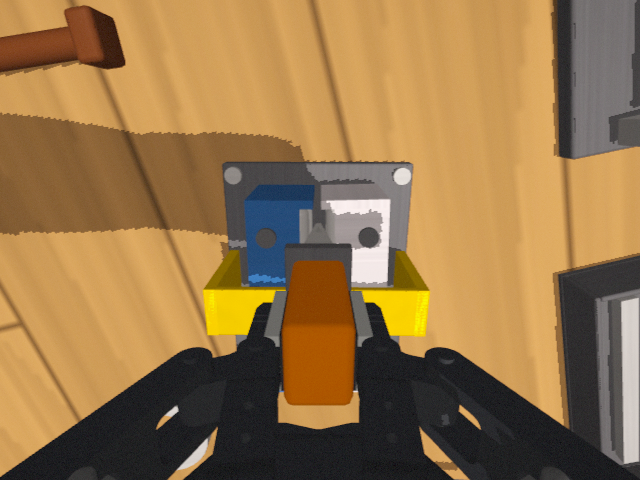

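```bash
python3 -m jog '[[[1,-0.7,1.2,0,0],[1,-0.7,1.2,-15,0],[1,-0.7,1.2,-30,0],[1,-0.7,1.2,-43,0],[1,-0.7,1.2,-45.5,0],[1,-0.7,1.2,-48,0],[1,-0.7,1.2,-50.5,0],[1,-0.7,1.2,-53,0],[1,-0.7,1.2,-55.5,0],[1,-0.7,1.2,-58,0],[1,-0.7,1.2,-60.5,0],[1,-0.7,1.2,-60.5,0]]]' 100
python3 - <<'E'
from h import *
s=snap("wrist"); cv2.imwrite("pics/m_w.png",s["frame"][...,::-1]); st=state();print(st["tool_pos"],yaw(),st["force"],st["moment"])
np.savez("f.npz",**s); crop(s,220,170,200,130,4,"pics/m1.png")
E
```

```text
time_s: 12.1
tool_pos: [568.7, -112.2, 118.1]
orientation: [-3.113, 0.411, 0.007]
force: [-1.3, -0.4, -0.8]
grip_width: 23.1
[ 568.74118011 -112.22644659  117.90203224] -0.26287752898817834 [-1.61085585 -0.1992901  -2.03509922] [0.06350428 0.31846827 0.04543582]
```

View pics/m1.png

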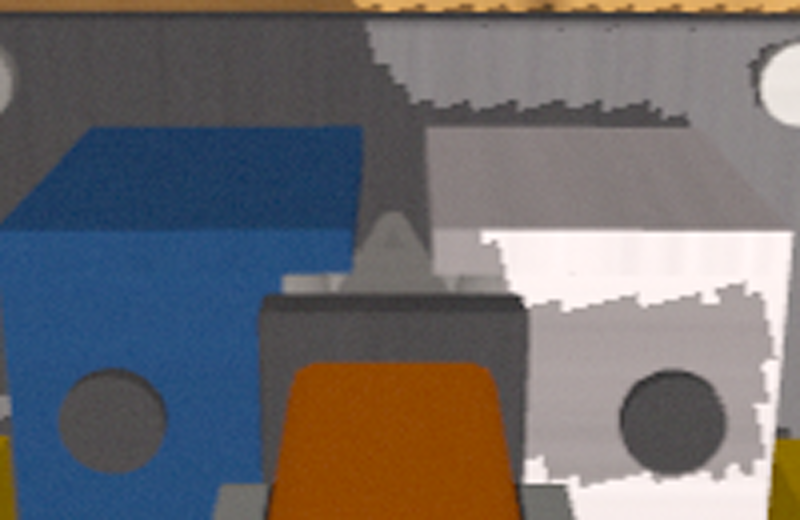

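```bash
python3 -m jog '[[[1,0,0,-2,0],[1,0,0,-4,0],[1,0,0,-4,0],[1,0,0,-4,0],[1,0,0,20,0],[1,0,0,50,0],[1,0,0,82,0],[1,0,0,82,0]]]' 100; python3 -m jog '[[[1,-3,-11,4,0],[1,-13,-50,4,0],[1,-23,-86,4,0],[1,-26.9,-100.5,4,0],[1,-26.9,-100.5,-8,0],[1,-26.9,-100.5,-24,0],[1,-26.9,-100.5,-24,0],[1,-26.9,-100.5,-24,0]]]' 100
python3 - <<'E'
from h import *
s=snap("wrist"); cv2.imwrite("pics/n_w.png",s["frame"][...,::-1]); st=state();print(st["tool_pos"],yaw(),st["force"],st["moment"])
np.savez("f.npz",**s); crop(s,220,100,200,150,4,"pics/n1.png"); crop(s,220,0,200,150,4,"pics/n2.png")
E
```

```text
time_s: 12.95
tool_pos: [572.0, -113.3, 205.2]
orientation: [3.114, -0.412, 0.009]
force: [1.0, -0.5, -2.7]
grip_width: 22.9
time_s: 13.75
tool_pos: [544.2, -212.7, 179.3]
orientation: [-3.114, 0.41, -0.004]
force: [0.6, 0.5, -4.1]
grip_width: 23.1
[ 544.89344688 -212.99885842  180.44986233] -0.26200515059434737 [ 0.8736319  -0.35690385 -3.56112944] [-0.06429934 -0.02407751 -0.02362368]
```

View pics/n1.png

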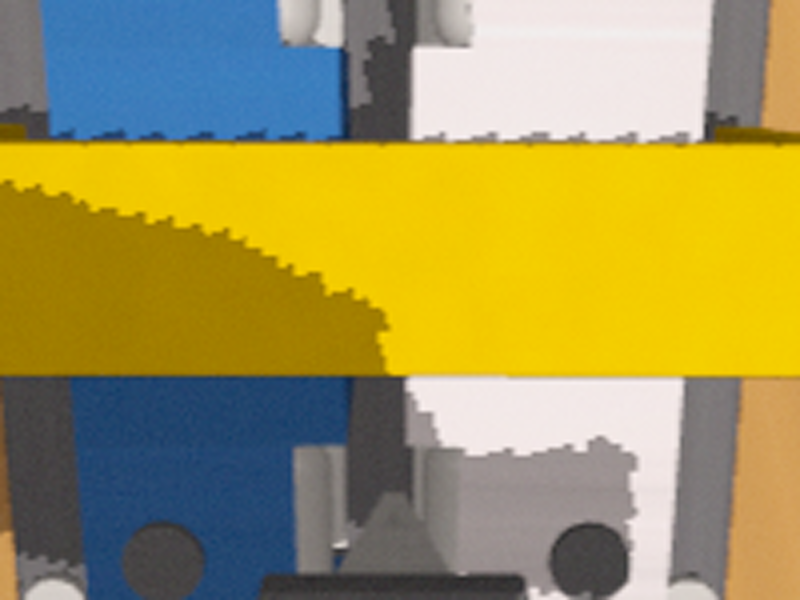

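View pics/n2.png

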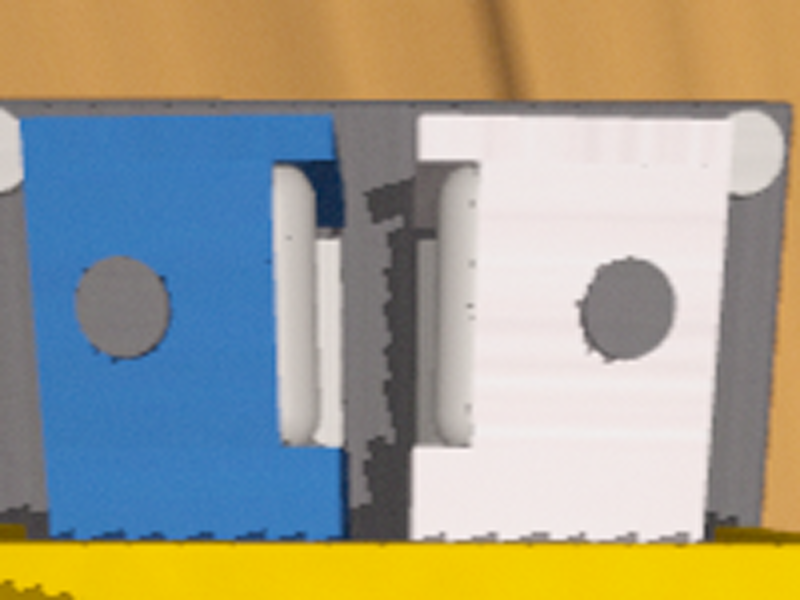

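```bash
python3 -m jog '[[[1,-2.2,0.3,0,0],[1,-2.2,0.3,-15,0],[1,-2.2,0.3,-30,0],[1,-2.2,0.3,-45,0],[1,-2.2,0.3,-54,0],[1,-2.2,0.3,-56.5,0],[1,-2.2,0.3,-59,0],[1,-2.2,0.3,-61.5,0],[1,-2.2,0.3,-64,0],[1,-2.2,0.3,-66.5,0],[1,-2.2,0.3,-66.5,0],[1,-2.2,0.3,-66.5,0]]]' 100
python3 - <<'E'
from h import *
st=state();print(st["tool_pos"],yaw(),st["force"],st["moment"])
E
```

```text
time_s: 15.0
tool_pos: [542.6, -212.8, 114.0]
orientation: [3.115, -0.41, 0.007]
force: [-3.4, 1.0, -2.0]
grip_width: 22.8
[ 542.59171462 -212.83667941  113.97047365] -0.2620638874016653 [-3.44063784  0.98427251 -2.03330244] [ 0.14260078  0.86827501 -0.0559319 ]
```

Now lift out and look.

```bash
python3 -m jog '[[[1,0,0,20,0],[1,0,0,50,0],[1,0,0,85,0],[1,0,0,105,0],[1,0,0,105,0]]]' 100
python3 - <<'E'
from h import *
s=snap("wrist"); cv2.imwrite("pics/o_w.png",s["frame"][...,::-1]); st=state();print(st["tool_pos"],yaw(),st["force"],st["moment"])
np.savez("f.npz",**s); crop(s,220,20,200,150,4,"pics/o2.png"); crop(s,220,110,200,150,4,"pics/o1.png")
E
```

```text
time_s: 15.5
tool_pos: [546.2, -214.3, 223.8]
orientation: [3.111, -0.41, 0.025]
force: [0.4, -1.1, -3.9]
grip_width: 22.7
[ 544.95678482 -213.74368345  220.98436999] -0.2619526788613663 [-0.40899937 -0.34659891 -4.14000967] [ 0.01579821  0.02693077 -0.00743528]
```

View pics/o1.png

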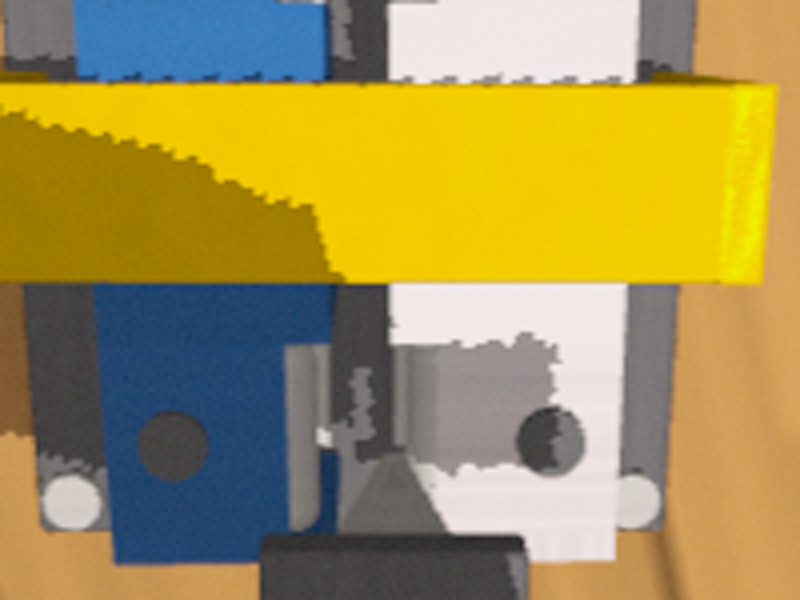

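View pics/o2.png

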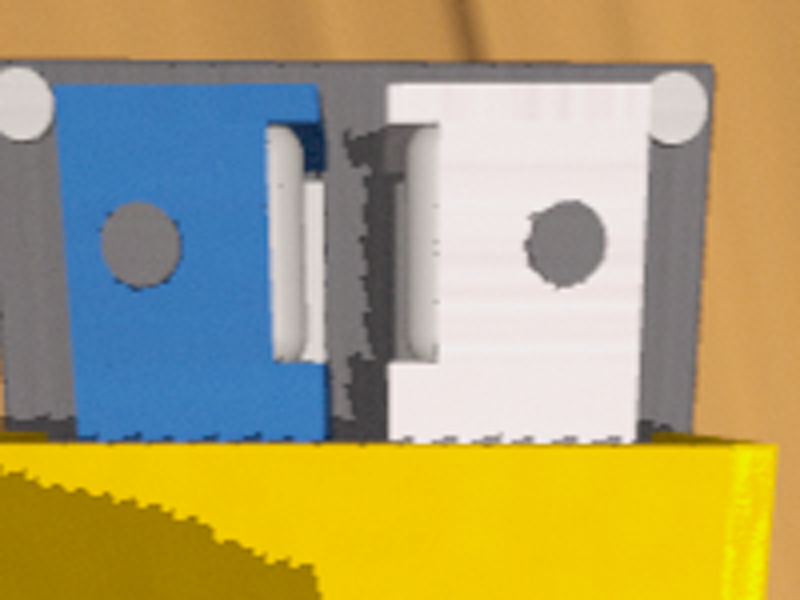

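```bash
python3 - <<'E'
from h import *
s=dict(np.load("f.npz"))
crop(s,285,175,60,50,13,"pics/o3.png")
f=lambda u,v,o:pix2w(s,220+u/4,o+v/4,80)
for a,b,v,o in((319,387,86,20),(327,387,435,20),(334,389,288,110),(332,390,343,110),(269,439,250,20),(286,437,440,110),(66,645,250,20),(105,621,440,110)):
  print(np.linalg.norm(f(a,v,o)-f(b,v,o)).round(2))
E
```

```text
11.9
11.25
10.79
11.51
30.71
30.61
104.61
104.59
```

View pics/o3.png

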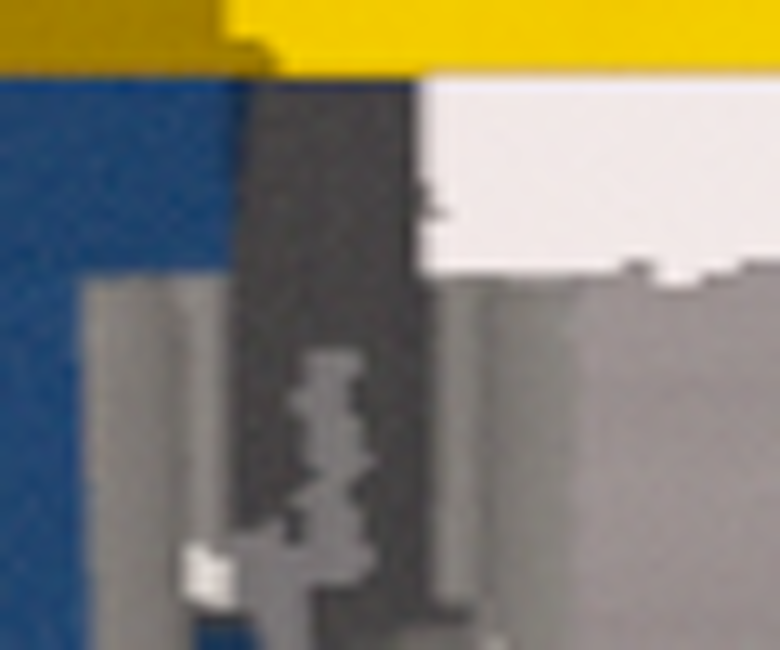

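```bash
python3 -m jog '[[[1,6,42,0,0.03],[1,12,84,0,0.06],[1,18,126,0,0.09],[1,24,168,0,0.12],[1,30,210,0,0.15],[1,36,252,0,0.19],[1,43,294,0,0.23],[1,49.6,337.4,0,0.249],[1,49.6,337.4,-30,0.249],[1,49.6,337.4,-52,0.249],[1,49.6,337.4,-52,0.249],[1,49.6,337.4,-52,0.249]]]' 100
python3 - <<'E'
from h import *
s=snap("wrist"); cv2.imwrite("pics/p_w.png",s["frame"][...,::-1]); st=state();print(st["tool_pos"],yaw(),st["force"],st["moment"])
np.savez("f.npz",**s); crop(s,220,150,200,130,4,"pics/p1.png")
E
```

```text
time_s: 16.75
tool_pos: [593.4, 123.6, 166.6]
orientation: [3.141, -0.02, 0.012]
force: [-0.2, -0.6, -2.9]
grip_width: 22.8
[594.54544732 123.46710378 168.50755775] -0.01334777050569185 [ 1.17221328  1.00645296 -4.42149901] [ 0.03208407 -0.04797564  0.01944605]
```

View pics/p1.png

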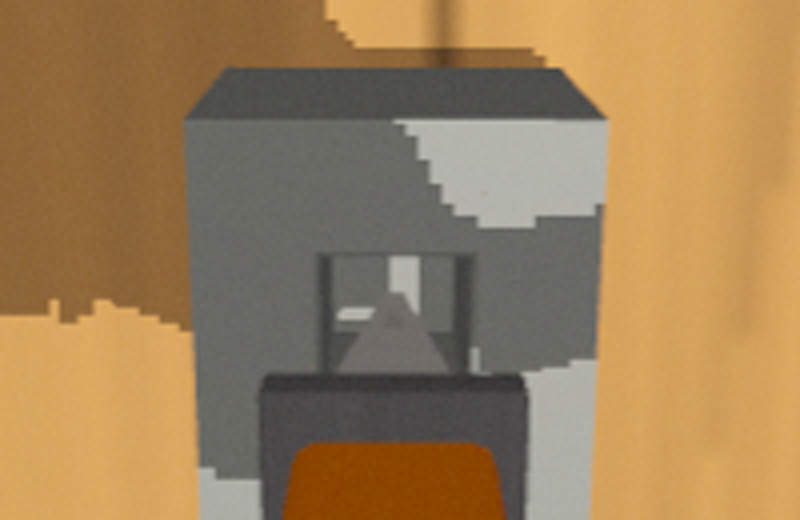

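```bash
python3 -m jog '[[[1,0.3,0.2,0,0],[1,0.3,0.2,-15,0],[1,0.3,0.2,-30,0],[1,0.3,0.2,-45,0],[1,0.3,0.2,-58,0],[1,0.3,0.2,-68,0],[1,0.3,0.2,-73,0],[1,0.3,0.2,-74,0],[1,0.3,0.2,-74.5,0],[1,0.3,0.2,-74.5,0]]]' 100
python3 - <<'E'
from h import *
st=state();print(st["tool_pos"],yaw(),st["force"],st["moment"])
E
```

```text
time_s: 17.8
tool_pos: [595.3, 123.8, 94.5]
orientation: [3.141, -0.021, 0.019]
force: [-1.0, 0.4, -2.5]
grip_width: 22.8
[595.25176544 123.75933871  94.53900055] -0.01332424033441196 [-1.0391893   0.35247349 -2.54610996] [-0.06085879  0.20650236 -0.00746819]
```

```bash
python3 -m jog '[[[1,-0.5,0,-0.8,0],[1,-0.5,0,-0.8,0],[0.2,-0.5,0,-0.8,0],[-1,-0.5,0,-0.8,0],[-1,-0.5,0,-0.8,0],[-1,-0.5,0,-0.8,0],[-1,-0.5,0,-0.8,0],[-1,-0.5,0,20,0],[-1,-0.5,0,60,0],[-1,-0.5,-25,110,0],[-1,-0.5,-25,110,0],[-1,-0.5,-25,110,0]]]' 100
python3 - <<'E'
from h import *
s=snap("wrist"); cv2.imwrite("pics/q_w.png",s["frame"][...,::-1]); st=state();print(st["tool_pos"],yaw(),st["force"],st["grip_width"])
np.savez("q.npz",**s); crop(s,260,120,130,130,6,"pics/q1.png"); s=snap("side"); crop(s,190,160,200,150,4,"pics/q2.png")
E
```

```text
time_s: 19.0
tool_pos: [596.5, 98.2, 207.5]
orientation: [-3.141, 0.023, -0.028]
force: [-0.1, -0.3, -0.2]
grip_width: 85.2
[595.24775696  98.64799831 205.02157679] -0.013915694387756685 [-0.30144134 -0.08397924  0.05346057] 85.33249815449688
```

View pics/q1.png

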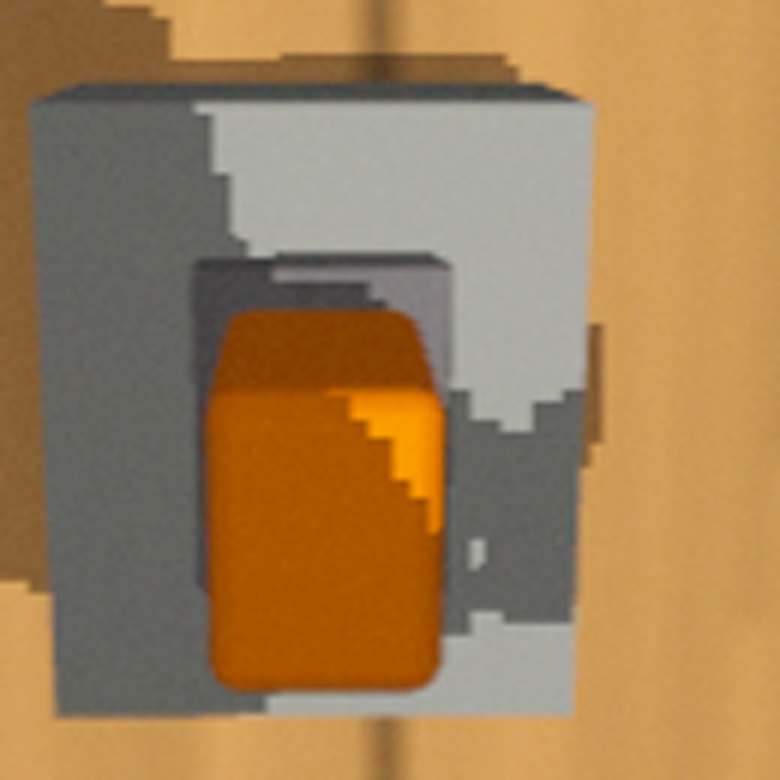

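View pics/q2.png

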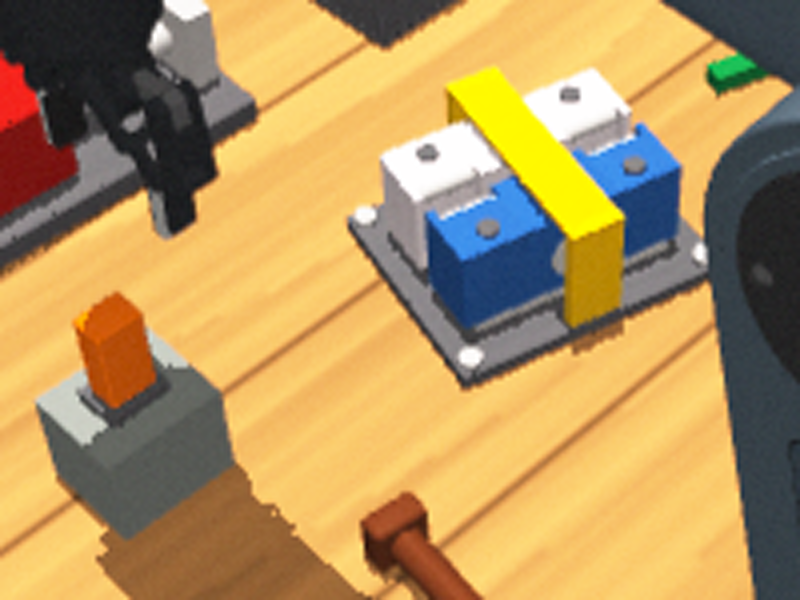

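The wedge sits the same as at the start. Now I'll take an unobstructed look at the rig.

```bash
python3 -m jog '[[[-1,-8,-45,5,-0.05],[-1,-17,-90,5,-0.1],[-1,-26,-135,5,-0.15],[-1,-35,-180,5,-0.2],[-1,-43,-225,5,-0.249],[-1,-51,-265,5,-0.249],[-1,-55.6,-289,5,-0.249],[-1,-55.6,-289,5,-0.249],[-1,-55.6,-289,5,-0.249]]]'
python3 - <<'E'
from h import *
s=snap("wrist"); cv2.imwrite("pics/r_w.png",s["frame"][...,::-1]);print(state()["tool_pos"],yaw())
np.savez("r.npz",**s); crop(s,230,50,200,150,4,"pics/r1.png"); crop(s,230,160,200,140,4,"pics/r2.png")
E
```

```text
time_s: 20.0
tool_pos: [537.8, -189.5, 206.0]
orientation: [-3.113, 0.412, -0.01]
force: [0.3, -0.5, 0.0]
grip_width: 85.6
[ 538.15238201 -188.89120967  206.47347279] -0.261884144849588
```

View pics/r1.png

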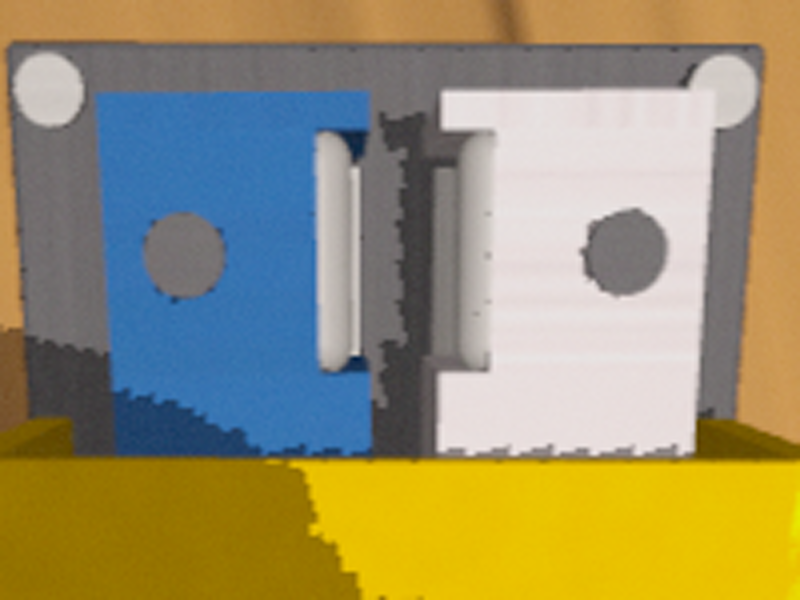

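View pics/r2.png

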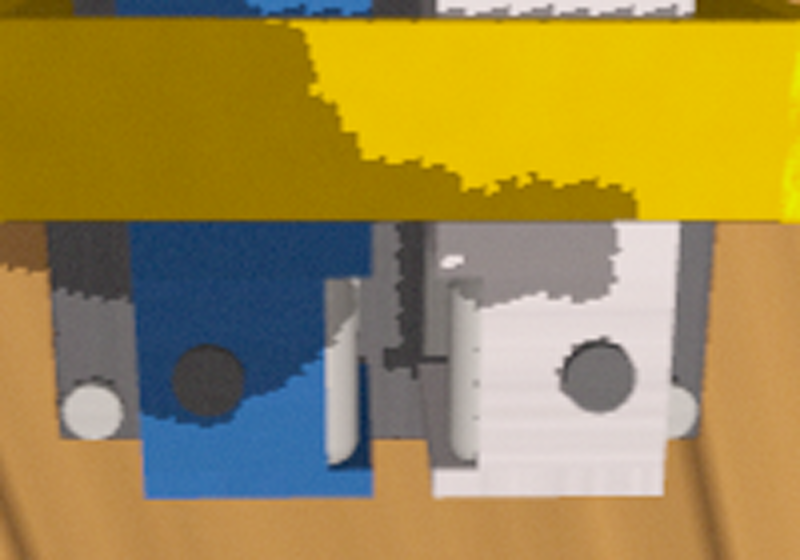

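```bash
python3 - <<'E'
from h import *
s=dict(np.load("r.npz")); c=dict(np.load("c.npz"))
f=lambda s,u,v,o:pix2w(s,230+u/4,o+v/4,80)
D=lambda s,a,b,v,o:np.linalg.norm(f(s,a,v,o)-f(s,b,v,o)).round(2)
print("gap y=78",D(s,369,441,92,50),"y=18",D(s,371,438,450,50),"y=-18",D(s,373,434,225,160),"y=-78",D(s,373,432,494,160))
print("notch L",D(s,316,494,250,50),"was",D(c,338,444,250,50),"R",D(s,326,478,370,160),"was",D(c,338,436,370,160))
print("outer L",D(s,104,708,250,50),"R",D(s,138,672,370,160))
t=snap("top"); cv2.imwrite("pics/r_top.png",t["frame"][...,::-1])
E
```

```text
gap y=78 12.14 y=18 12.14 y=-18 11.57 y=-78 11.89
notch L 30.96 was 18.61 R 29.78 was 19.39
outer L 105.05 R 104.61
```

View pics/r_top.png

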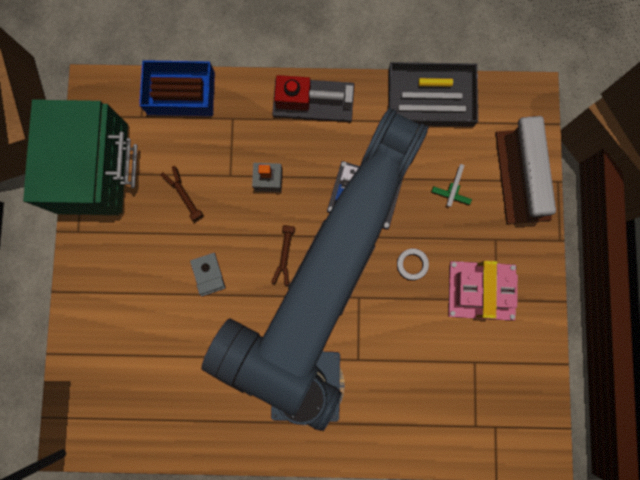

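```bash
python3 -c "
from bench import workorder; print(workorder.job_done())"
```

```text
the job is handed in; nothing more can be done
None
```

The seam is open to about 12 mm at both ends, the wedge is back in its stand, and I handed the job in at about 20 s. No verdict is reported back.

- **Pushes:** I worked the wedge down into the left, right, left and right notches, aiming for gaps of about 5, 9, 11.5 and 11.7 mm. From the pictures and wedge depths, I estimate the ends never got more than about 4 mm apart.
- **Final seam:** with the view clear, the gap measured 12.1 mm towards the left end and 11.6 to 11.9 mm towards the right. The outer widths agree, at 105.0 and 104.6 mm. Earlier estimates, with the wedge still partly in view, ranged from 10.6 to 12.9 mm for single points, and all of them were above 10 mm.
- **Wedge:** after release it looks the same in its pocket as at the start, upright with the flange on the rim.
- **Surroundings:** the bystanders look unmoved in the final top view. The gripper was open and in free air at hand-in. The force readings I took between moves stayed below about 6 N.

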